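# Put the scale's check weights back in their fitted cases

## Task

The morning check of the scale is done and its four brass check weights are still stacked on the pan. Take the stack apart and put each weight back into its own fitted case, the one whose round well matches its size, set down gently and never dropped, sitting flat and upright on the felt. Leave the brown bottle and the dropper vial standing where they are.

Things in the scene. Friction and masses are not known exactly. Their poses are not given: they have to be found in the camera images.
- weight_500_mid (a point): centre, half-way up, of the 500 g check weight, the largest, at the bottom of the stack: upright polished brass cylinder, 58 mm in diameter, 24 mm high; z up. Its underside rests on the square pan of a white bench scale (fixed, 190 x 150 mm, pan 46 mm above the desk). A round stud 10 mm wide, 2.5 mm high stands on its top. Grasp its sides from above
- weight_200_mid (a point): centre, half-way up, of the 200 g check weight, the second largest, standing on the largest: upright polished brass cylinder, 41 mm in diameter, 20 mm high; z up. A 15 x 4 mm recess in its underside fits loosely over the stud of the weight below. A round stud 10 mm wide, 2.5 mm high stands on its top. Grasp its sides from above
- weight_100_mid (a point): centre, half-way up, of the 100 g check weight, the third largest, standing on the second: upright polished brass cylinder, 31 mm in diameter, 18 mm high; z up. A 15 x 4 mm recess in its underside fits loosely over the stud of the weight below. A round stud 10 mm wide, 2.5 mm high stands on its top. Grasp its sides from above
- weight_50_mid (a point): centre, half-way up, of the 50 g check weight, the smallest, on top of the stack: upright polished brass cylinder, 22 mm in diameter, 18 mm high; z up. A 15 x 4 mm recess in its underside fits loosely over the stud of the weight below. A round stud 10 mm wide, 2.5 mm high stands on its top. Grasp its sides from above
- case_500: open case base of the 500 g weight, the largest of the four: a low round black plastic cup, fixed, 78 mm across and 12 mm high, with a round well 66 mm wide whose felt floor lies 5 mm above the desk; the mouth flares by 4 mm all round over the top 4 mm (to 74 mm). Origin at the centre of its underside, on the desk; z up
- case_200: open case base of the 200 g weight, the second largest of the four: a low round black plastic cup, fixed, 61 mm across and 12 mm high, with a round well 49 mm wide whose felt floor lies 5 mm above the desk; the mouth flares by 4 mm all round over the top 4 mm (to 57 mm). Origin at the centre of its underside, on the desk; z up
- case_100: open case base of the 100 g weight, the third largest of the four: a low round black plastic cup, fixed, 51 mm across and 12 mm high, with a round well 39 mm wide whose felt floor lies 5 mm above the desk; the mouth flares by 4 mm all round over the top 4 mm (to 47 mm). Origin at the centre of its underside, on the desk; z up
- case_50: open case base of the 50 g weight, the smallest of the four: a low round black plastic cup, fixed, 42 mm across and 12 mm high, with a round well 30 mm wide whose felt floor lies 5 mm above the desk; the mouth flares by 4 mm all round over the top 4 mm (to 38 mm). Origin at the centre of its underside, on the desk; z up
- amber_bottle: brown glass bottle with a dark screw cap, loose, 52 mm in diameter and 110 mm tall, standing on the desk behind, between the scale and the cases; a bystander to be left standing. Origin at the centre of its underside, z up
- dropper_vial: small white dropper vial with a pointed yellow cap, loose, 24 mm in diameter and 64 mm tall, standing on the desk amid the four cases; a bystander to be left standing. Origin at the centre of its underside, z up
There are look-alikes about, which are no part of the job. Leave any blue look-alike of the part that bears weight_500_mid alone.

How it is judged:
At the end, for the whole second after the job is handed in: each of the four weights stands upright (within 0.1 rad) and flat on the felt floor of its own case (height within 3 mm, centre within 8 mm of the case's centre), released and at rest (horizontal distance between weight_500_mid and case_500 below 0.008 m and height (world z) of weight_500_mid between 0.014 and 0.02 m and angle between each of weight_500_mid, weight_200_mid, weight_100_mid, weight_50_mid's own z axis and vertical below 0.1 rad and linear speed of each of weight_500, weight_200, weight_100, weight_50 below 0.02 m/s and horizontal distance between weight_200_mid and case_200 below 0.008 m and height (world z) of weight_200_mid between 0.012 and 0.018 m and horizontal distance between weight_100_mid and case_100 below 0.008 m and height (world z) of weight_100_mid between 0.011 and 0.017 m and horizontal distance between weight_50_mid and case_50 below 0.008 m and height (world z) of weight_50_mid between 0.011 and 0.017 m); the robot touches nothing.
It fails at once if a weight is dropped (falls freely from more than about 13 mm: faster than 0.5 m/s and touching nothing) ((linear speed of weight_500 above 0.5 m/s and contact force between weight_500 and anything else below 0.02 N) or (linear speed of weight_200 above 0.5 m/s and contact force between weight_200 and anything else below 0.02 N) or (linear speed of weight_100 above 0.5 m/s and contact force between weight_100 and anything else below 0.02 N) or (linear speed of weight_50 above 0.5 m/s and contact force between weight_50 and anything else below 0.02 N)).
It fails at once if the brown bottle is knocked over or pushed more than 20 mm from its place (distance of amber_bottle from where it was at the start of the episode above 0.02 m or angle between amber_bottle's own z axis and vertical above 0.4 rad).
It fails at once if the dropper vial is knocked over or pushed more than 20 mm from its place (distance of dropper_vial from where it was at the start of the episode above 0.02 m or angle between dropper_vial's own z axis and vertical above 0.4 rad).
It also fails if it takes over 106 s, if anything falls off the work surface, if the arm or the gripper's body presses on something with over 40 N, if the wrist force passes 120 N, or if a joint passes its speed limit or range.

## Robot

A 6-joint arm with a two-finger parallel gripper is mounted at the origin on the work surface; the furniture and walls round the work are solid. World frame = base frame: x ahead of the robot, y to its left, z up, the work surface at z = 0. Lengths are in m, angles in rad, forces in N, time in s.
With the tool pointing down it reaches from about 0.375 to 0.9 m from the base axis. Payload 3.1 kg.
Tool frame: the origin (TCP) lies between the finger pads; the fingertips stand 8 mm ahead of it and the grasp point (between the pads) lies 11 mm behind it; z points along the fingers, y is the line along which they close (so a half turn about z gives the same grasp; the last joint's range is limited). The gripper opens to 85 mm and grips with 20 to 120 N. Pads are 22 mm wide; open, the fingers measure 114 mm over their backs; the gripper's body (76 mm by 85 mm) begins 54 mm behind the grasp point. The pads swing forward as they close: fully open they stand 13 mm farther back than shut.
Start: joints at [-1.335, 0.527, 1.433, -0, 1.181, -0.178], TCP at [0.252, -0.572, 0.239] pointing down, gripper open.
Joint ranges: [-3.08, 3.08], [-0.75, 2.2], [0.22, 2.44], [-1.43, 4.57], [0, 2.65], [-2.85, 2.85]. Speed limits (rad/s): [2.79, 2.79, 3.14, 3.14, 3.14, 3.14].

## Interface

Orientations are given as a unit quaternion [x, y, z, w].
In Python, from station import readout, cams, sign_off gives the robot as it stands.
- The arm moves only by the tool send_rows, never from a script. Its argument "commands" is text: rows parted by semicolons, each of 5 numbers parted by spaces: the finger opening in mm, from 0 to 85.4, then the shift along the tool's x, y, z each as a share of 0.02 m, from -1 to 1, then the turn about the tool's z as a share of 4 degrees, from -1 to 1. In form: grip dx dy dz spin; .... A call has 1 to 20 rows; each row shifts and turns the commanded pose from where the row before left it, along the tool's axes as they then stand; what a row does not reach is not made up. A row lasts 1/12 s, in which the tool goes at most 41.7 mm and 7.16 degrees, less where a joint would pass 70% of its speed; a pose out of reach is approached as far as the arm can. A call with a number of a shift or a turn outside -1 to 1 is refused whole. A call with a gripper value outside its range is refused whole. The fingers move at their own pace and stop on an object; "grip_force" is the grip in N (left out, the last holds). Time passes only in rows, so rows that do not move let the fingers close. It gives the time, the measured TCP pose, the force, the opening and the grip force at its end, in the units of the state.
- readout.sense(): the state, without advancing time (a new reading comes with each control period).
- cams.snapshot(name): name is "scene" or "top" or "wrist"; returns a dict with "pixels" (420x560x3 uint8, red, green, blue), "intrinsics" (3x3 intrinsics, pixels), "dist" ([k1, k2, p1, p2, k3] as OpenCV has them; the pictures are not rectified), "eye" and "rotation" of the camera in the world. Camera axes: x right, y down, z forward; pixel columns grow to the right and rows downward; lengths in m; the calibration is good to about 2 mm. A picture is of the moment at which its call begins. There is no depth.
- sign_off(): hands the job in; it is judged then, once.
The state is a dict: "t": time; "q": joint angles; "qd": joint speeds; "tau": joint torques, N m; "tcp_pos": TCP position; "tool_rot": TCP orientation; "force": force on the tool from outside, world axes, zero at the start; "ft_torque": the same for the moment, N m; "finger_gap": opening from 0.0 (shut) to 1.0 (fully open); "gripper_force": force on a finger pad.
Only numpy, scipy, OpenCV 4.12 (cv2) and the standard library are available. Lean on these libraries where they do the work, as an engineer would, in place of code of your own. Each camera call takes 0.05 s, during which the arm holds its last target. There are 200 camera calls.

## Working session

There is one attempt and no reset: what is moved stays moved. The work goes in short steps, Python scripts to look and compute and a tool call to move; the robot and the scene stay as the last step left them, time stands still between calls to the robot, and variables do not carry over. Pictures are saved under pics/ and viewed, at most 16 in all, crops included, and the job is handed in when it is done.

Besides the shell and the picture viewer there is one more tool, called after ">>>" as name(argument=value, ...) on one line, values as JSON. send_rows: Moves the arm, as the interface text tells. Its arguments: {"type":"object","properties":{"commands":{"type":"string"},"grip_force":{"type":"number"}},"required":["commands"]}

```bash
mkdir -p pics; ls; cat > h.py <<'E'
import numpy as np, cv2
from station import readout, cams
def snap(n,f=None):
    s=cams.snapshot(n)
    if f: cv2.imwrite(f'pics/{f}.png',s['pixels'][:,:,::-1])
    return s
def ray(s,u,v):
    p=cv2.undistortPoints(np.array([[[u,v]]],float),np.array(s['intrinsics'],float),np.array(s['dist'],float))[0,0]
    return np.array(s['eye']),np.array(s['rotation'])@np.array([p[0],p[1],1.])
def onplane(s,u,v,z):
    e,d=ray(s,u,v); return e+d*(z-e[2])/d[2]
def proj(s,P):
    R=np.array(s['rotation']); P=np.atleast_2d(P).astype(float)
    c=(P-np.array(s['eye']))@R
    return cv2.projectPoints(c,np.zeros(3),np.zeros(3),np.array(s['intrinsics'],float),np.array(s['dist'],float))[0][:,0]
E
python3 - <<'E'
from h import *
r=readout.sense();print(r['t'],r['tcp_pos'],r['tool_rot'])
for n in('top','scene'):
    s=snap(n,n+'0');print(n,s['eye'],np.round(s['rotation'],3).tolist(),np.round(s['intrinsics'],1).tolist())
E
```

```text
pics
0.0 [ 0.25171734 -0.57127364  0.23833219] [ 9.78569065e-01  2.05915832e-01 -4.92157962e-05 -1.11926747e-03]
top [ 0.45111306 -0.14531587  0.97788799] [0.711, -0.702, 0.018, -0.033] [[483.8, 0.0, 278.4], [0.0, 483.8, 211.3], [0.0, 0.0, 1.0]]
scene [-0.05713144 -0.48021276  0.6287825 ] [0.784, -0.437, 0.215, -0.384] [[455.7, 0.0, 282.5], [0.0, 455.7, 208.2], [0.0, 0.0, 1.0]]
```

View pics/top0.png

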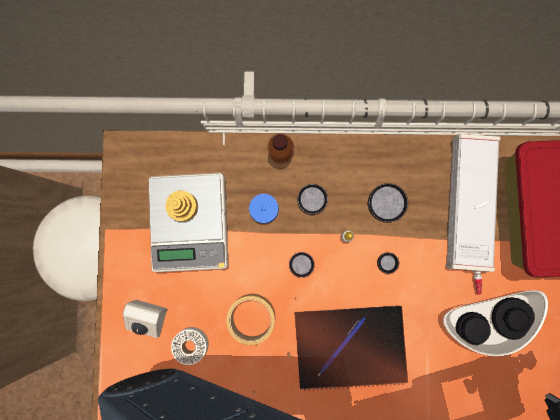

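View pics/scene0.png

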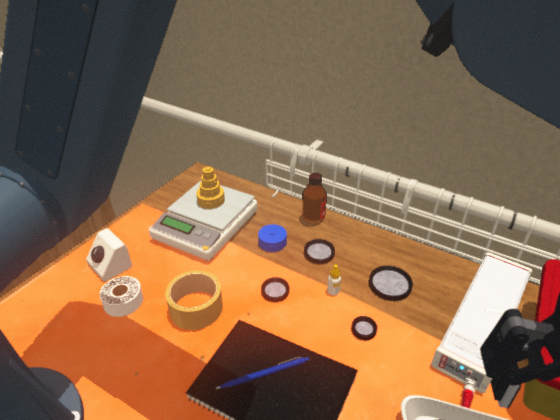

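Top view: the stack is at (180,206) on the scale. The dark cups, matched by size, are 500 at (387,203), 200 at (312,199), 100 at (302,264) and 50 at (389,262). The vial is at (348,236) and the bottle at (281,150). The 500 g candidates are the brass disc at the bottom of the stack (180,206) and a blue disc at (264,208). The brass one on the scale fits the description, so I'll confirm it in a crop and measure.

```bash
sed -i "s/^from station/from scipy.spatial.transform import Rotation\nfrom station/; s/^    if f:/    s['rotation']=Rotation.from_quat(s['rotation']).as_matrix()\n    if f:/" h.py
python3 - <<'E'
from h import *
s=snap('top'); im=s['pixels']; hsv=cv2.cvtColor(im,cv2.COLOR_RGB2HSV)
m=((hsv[...,2]<75)).astype(np.uint8)
for n,(u,v),D in(('500',(387,203),78),('200',(312,199),61),('100',(302,264),51),('50',(389,262),42)):
    x=np.zeros_like(m);cv2.circle(x,(u,v),27 if D>70 else 19,1,-1)
    c=max(cv2.findContours(m*x,0,1)[0],key=cv2.contourArea)
    P=np.array([onplane(s,*p[0],.010)[:2] for p in c],np.float32)
    e=cv2.fitEllipse(P); print(n,np.round(e[0],4),'diam mm',np.round(np.array(e[1])*1000,1),'should',D)
y=cv2.inRange(hsv,(18,130,90),(35,255,255)); x=np.zeros_like(y);cv2.circle(x,(180,206),28,255,-1)
c=max(cv2.findContours(y&x,0,1)[0],key=cv2.contourArea)
print('stack box',cv2.boundingRect(c))
t=snap('scene')
print('scale pan pts',[np.round(onplane(s,*p,.046)[:2],3).tolist() for p in((152,179),(222,175),(227,270),(152,270))])
print('bottle',onplane(s,281,142,.11),'vial',onplane(s,348,237,.06))
a=im[150:290,130:300];cv2.imwrite('pics/crop.png',cv2.resize(a[:,:,::-1],None,fx=4,fy=4,interpolation=2))
b=t['pixels'][150:260,140:300];cv2.imwrite('pics/crop2.png',cv2.resize(b[:,:,::-1],None,fx=5,fy=5,interpolation=2))
E
```

```text
500 [ 0.5416 -0.3425] diam mm [74.  77.3] should 78
200 [ 0.5469 -0.1925] diam mm [56.2 58. ] should 61
100 [ 0.4158 -0.1721] diam mm [45.5 46.2] should 51
50 [ 0.4221 -0.3428] diam mm [37.7 39.7] should 42
stack box (166, 191, 31, 30)
scale pan pts [[0.579, 0.122], [0.588, -0.015], [0.404, -0.029], [0.402, 0.116]]
bottle [ 0.6402923  -0.13024161  0.11      ] vial [ 0.4704749  -0.25840047  0.06      ]
```

View pics/crop.png

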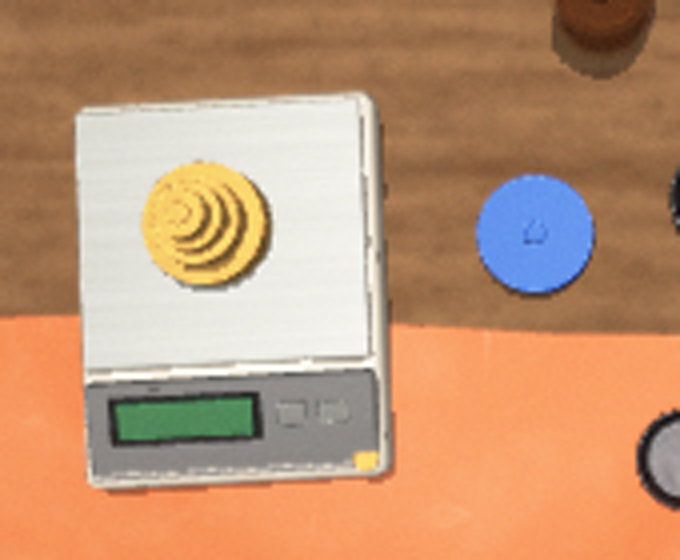

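View pics/crop2.png

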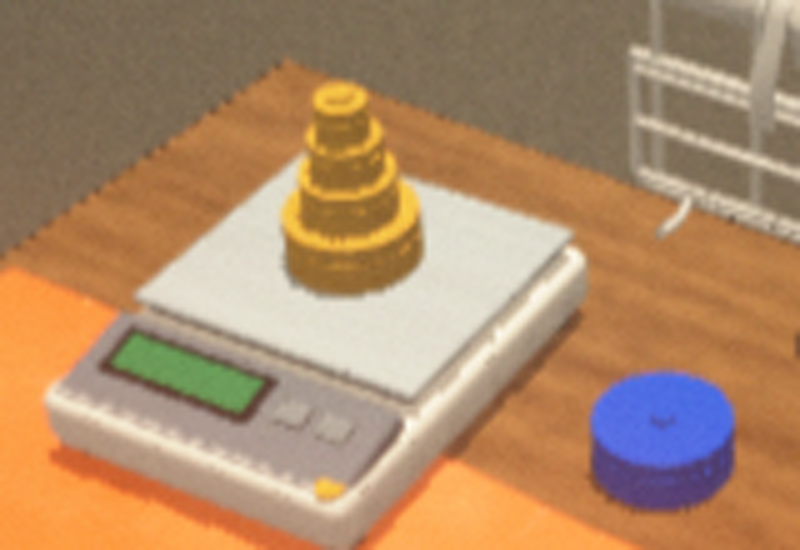

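Both crops confirm it: the brass four-step stack stands on the pan, and the blue disc on the desk is the look-alike. Next I'll triangulate the stack axis.

```bash
python3 - <<'E'
from h import *
s=snap('top');t=snap('scene')
print('top->', onplane(s,174.6,202.4,.1285), '500 disc', onplane(s,181.2,205.7,.07), 'scene->',onplane(t,207.8,169.2,.1285))
e1,d1=ray(s,174.6,202.4);e2,d2=ray(t,207.8,169.2)
k=np.linalg.lstsq(np.c_[d1,-d2],e2-e1,rcond=None)[0];a,b=e1+k[0]*d1,e2+k[1]*d2;print('tri',a,b)
for P,(u,v) in(((.55,.08,.126),(0,0)),): pass
# bottle and 500 case in scene
print('500 case scene',onplane(t,390.5,282.5,.010),'200',onplane(t,319.5,251,.01),'100',onplane(t,275,289.5,.01),'50',onplane(t,364,327.5,.01))
E
```

```text
top-> [0.52617863 0.05640029 0.1285    ] 500 disc [0.52523285 0.05757516 0.07      ] scene-> [0.52421052 0.05378931 0.1285    ]
tri [0.52637243 0.05692106 0.12630715] [0.5268904  0.05625097 0.12619379]
500 case scene [ 0.53928437 -0.34617447  0.01      ] 200 [ 0.54522914 -0.19625454  0.01      ] 100 [ 0.41353974 -0.17550148  0.01      ] 50 [ 0.42065781 -0.34549033  0.01      ]
```

>>> send_rows(commands="50 0 0 -0.3 1;50 0 0 -0.3 1;50 0 0 0 1;50 0 0 0 1;50 0 0 0 1;50 0 0 0 0.94;50 0 0 0 0;50 0 0 0 0", grip_force=40)

```text
t: 0.97
tcp_pos: [0.2519, -0.5719, 0.2512]
tool_rot: [1.0, 0.001, -0.0, -0.0]
force: [0.6, -1.0, 0.5]
finger_gap: 0.586
gripper_force: 0.0
```

>>> send_rows(commands="50 0.43 -0.9825 0 0;50 0.43 -0.9825 0 0;50 0.43 -0.9825 0 0;50 0.43 -0.9825 0 0;50 0.43 -0.9825 0 0;50 0.43 -0.9825 0 0;50 0.43 -0.9825 0 0;50 0.43 -0.9825 0 0;50 0.43 -0.9825 0 0;50 0.43 -0.9825 0 0;50 0.43 -0.9825 0 0;50 0.43 -0.9825 0 0;50 0.43 -0.9825 0 0;50 0.43 -0.9825 0 0;50 0.43 -0.9825 0 0;50 0.43 -0.9825 0 0")

```text
t: 2.3
tcp_pos: [0.3898, -0.2566, 0.2515]
tool_rot: [1.0, 0.001, 0.0, 0.0]
force: [0.2, 0.6, 0.8]
finger_gap: 0.59
gripper_force: 0.0
```

>>> send_rows(commands="50 0.43 -0.9825 0 0;50 0.43 -0.9825 0 0;50 0.43 -0.9825 0 0;50 0.43 -0.9825 0 0;50 0.43 -0.9825 0 0;50 0.43 -0.9825 0 0;50 0.43 -0.9825 0 0;50 0.43 -0.9825 0 0;50 0.43 -0.9825 0 0;50 0.43 -0.9825 0 0;50 0.43 -0.9825 0 0;50 0.43 -0.9825 0 0;50 0.43 -0.9825 0 0;50 0.43 -0.9825 0 0;50 0.43 -0.9825 0 0;50 0.43 -0.9825 0 0;50 0 0 0 0;50 0 0 0 0;50 0 0 0 0")

```text
t: 3.88
tcp_pos: [0.5266, 0.0566, 0.2512]
tool_rot: [1.0, 0.001, -0.0, 0.0]
force: [-0.3, 0.4, 0.7]
finger_gap: 0.588
gripper_force: 0.0
```

```bash
python3 - <<'E'
from h import *
w=snap('wrist','w1');r=readout.sense();print(r['tcp_pos'],w['eye'])
print(proj(w,[[.5262,.0567,.1285],[.525,.0575,.07]]), proj(w,[r['tcp_pos']]))
E
```

```text
[0.52661481 0.05625884 0.25125076] [0.5930419  0.05620618 0.38525558]
[[278.08572233 205.30277206]
 [277.44516327 192.32881194]] [[278.43556452 269.28483956]]
```

View pics/w1.png

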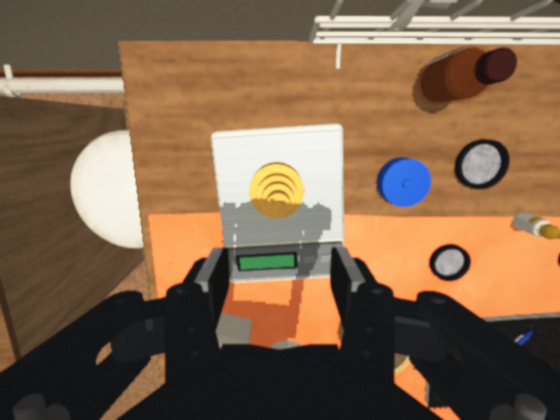

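Wrist view: the stack is at (277,190), as predicted to within about 2 px, and the finger gap is centred on u=278. Descending to the 50 g weight.

>>> send_rows(commands="40 0 0 0.9 0;40 0 0 0.9 0;40 0 0 0.9 0;40 0 0 0.9 0;40 0 0 0.9 0;40 0 0 0.9 0;40 0 0 0.6 0;40 0 0 0.3 0;40 0 0 0 0;40 0 0 0 0")

```text
t: 4.77
tcp_pos: [0.5271, 0.0563, 0.1255]
tool_rot: [1.0, -0.0, -0.0, 0.0]
force: [0.4, -0.1, 0.5]
finger_gap: 0.468
gripper_force: 0.0
```

```bash
python3 - <<'E'
from h import *
w=snap('wrist','w2');t=snap('scene');r=readout.sense();print(r['tcp_pos'],r['finger_gap'])
b=t['pixels'][110:260,130:290];a=cv2.resize(b[:,:,::-1],None,fx=3,fy=3,interpolation=2)
c=cv2.resize(w['pixels'][130:330,150:410][:,:,::-1],None,fx=1.2,fy=1.2)
o=np.zeros((450,800,3),np.uint8);o[:,:480]=a;o[:240,480:792]=c;cv2.imwrite('pics/w2.png',o)
E
```

```text
[0.52771081 0.05650918 0.12620703] 0.47096168593290594
```

View pics/w2.png

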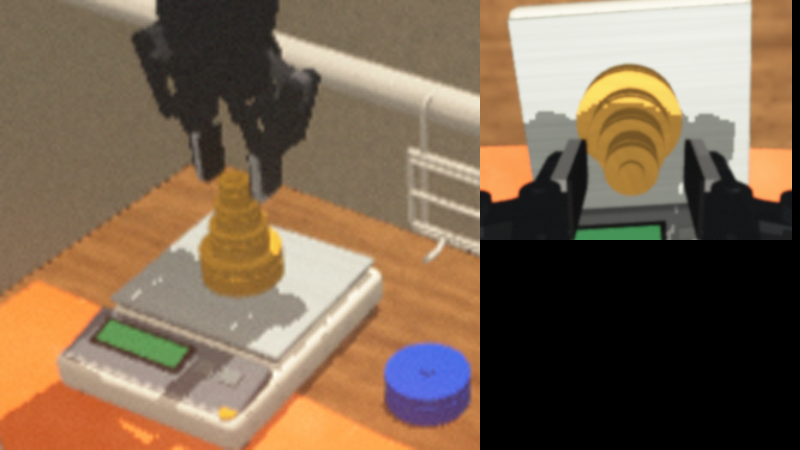

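The fingers straddle the 50 g weight, with tips about mid-height and the weight centred between the pads. Closing, then lifting a little.

>>> send_rows(commands="18 0 0 0 0;18 0 0 0 0;18 0 0 0 0;18 0 0 0 0;18 0 0 0 0;18 0 0 0 0;18 0 0 0 0;18 0 0 0 0;18 0 0 -0.2 0;18 0 0 -0.4 0;18 0 0 -0.6 0;18 0 0 -0.8 0;18 0 0 0 0;18 0 0 0 0", grip_force=40)

```text
t: 6.03
tcp_pos: [0.5276, 0.0569, 0.1661]
tool_rot: [1.0, 0.0, 0.001, 0.0]
force: [0.6, 0.2, 0.4]
finger_gap: 0.227
gripper_force: 39.1
```

```bash
python3 - <<'E'
from h import *
w=snap('wrist');t=snap('scene');r=readout.sense();print(r['tcp_pos'],r['finger_gap'],r['gripper_force'])
b=t['pixels'][90:240,130:290];a=cv2.resize(b[:,:,::-1],None,fx=3,fy=3,interpolation=2)
c=cv2.resize(w['pixels'][130:330,150:410][:,:,::-1],None,fx=1.2,fy=1.2)
o=np.zeros((450,800,3),np.uint8);o[:,:480]=a;o[:240,480:792]=c;cv2.imwrite('pics/w3.png',o)
E
```

```text
[0.52653044 0.05695927 0.16489555] 0.22710428909027772 39.101884961128235
```

View pics/w3.png

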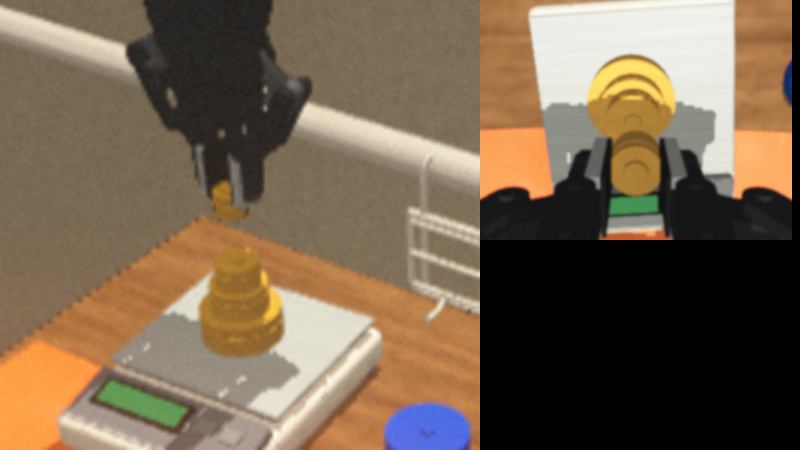

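The 50 g weight is held upright and the other three stayed in place. Carrying it to case 50.

>>> send_rows(commands="18 -0.2 0.5 0 0;18 -0.25 0.95 0 0;18 -0.25 0.95 0 0;18 -0.25 0.95 0 0;18 -0.25 0.95 0 0;18 -0.25 0.95 0 0;18 -0.25 0.95 0 0;18 -0.25 0.95 0 0;18 -0.25 0.95 0 0;18 -0.25 0.95 0 0;18 -0.25 0.95 0 0;18 -0.25 0.95 0 0;18 -0.25 0.95 0 0;18 -0.25 0.95 0 0;18 -0.25 0.95 0 0;18 -0.25 0.95 0 0;18 -0.25 0.95 0 0;18 -0.25 0.95 0 0;18 -0.25 0.95 0 0;18 -0.25 0.95 0 0")

```text
t: 7.8
tcp_pos: [0.4266, -0.315, 0.1644]
tool_rot: [1.0, -0.0, -0.001, -0.001]
force: [1.0, 0.3, -0.5]
finger_gap: 0.228
gripper_force: 39.1
```

>>> send_rows(commands="18 -0.25 0.95 0 0;18 -0.05 0.48 0 0;18 0 0 0.9 0;18 0 0 0.9 0;18 0 0 0.9 0;18 0 0 0.7 0;18 0 0 0.5 0;18 0 0 0.3 0;18 0 0 0 0;18 0 0 0 0;18 0 0 0 0")

```text
t: 8.72
tcp_pos: [0.4225, -0.3431, 0.0819]
tool_rot: [1.0, 0.0, 0.0, 0.001]
force: [-0.8, 0.6, 0.3]
finger_gap: 0.227
gripper_force: 39.2
```

```bash
python3 - <<'E'
from h import *
w=snap('wrist');p=snap('top');t=snap('scene');r=readout.sense();print(r['tcp_pos'],r['force'],proj(w,[.4221,-.3428,.012]))
a=cv2.resize(t['pixels'][230:380,290:430][:,:,::-1],None,fx=3,fy=3,interpolation=2)
c=cv2.resize(w['pixels'][130:330,150:410][:,:,::-1],None,fx=1.4,fy=1.4)
o=np.zeros((450,800,3),np.uint8);o[:,:420]=a;o[:280,430:794]=c;cv2.imwrite('pics/w4.png',o)
E
```

```text
[ 0.42248574 -0.34315235  0.08213043] [-0.58915016  0.07309981 -0.20393218] [[277.5563939  224.39161382]]
```

View pics/w4.png

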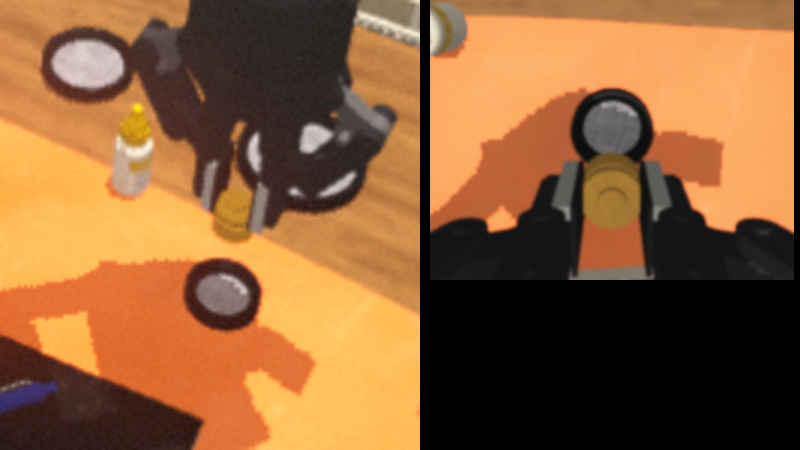

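```bash
python3 - <<'E'
from h import *
w=snap('wrist');im=w['pixels'];hsv=cv2.cvtColor(im,cv2.COLOR_RGB2HSV)
m=(hsv[...,2]<70).astype(np.uint8);x=np.zeros_like(m);x[190:236,245:315]=1
c=max(cv2.findContours(m*x,0,1)[0],key=cv2.contourArea)
P=np.array([onplane(w,*p[0],.012)[:2] for p in c if p[0][1]<232],np.float32)
e=cv2.minEnclosingCircle(P);print('case',e, cv2.fitEllipse(P))
print('weight',onplane(w,280,271,.0855), onplane(w,150+(612-430)/1.4,130+198/1.4,.0855))
E
```

```text
case ((0.4237070381641388, -0.3441823720932007), 0.020482752472162247) ((0.4259956479072571, -0.3440726697444916), (0.03273703157901764, 0.03653692454099655), 175.84117126464844)
weight [ 0.42319334 -0.34419628  0.0855    ] [ 0.42297421 -0.34419668  0.0855    ]
```

Case centre and weight agree to about 1 mm. Lowering, with slow last steps.

>>> send_rows(commands="18 0.04 0 0.8 0;18 0 0 0.8 0;18 0 0 0.5 0;18 0 0 0.3 0;18 0 0 0.15 0;18 0 0 0.1 0;18 0 0 0 0;18 0 0 0 0")

```text
t: 9.58
tcp_pos: [0.4231, -0.343, 0.0287]
tool_rot: [1.0, 0.0, 0.0, 0.0]
force: [-0.8, -0.5, -1.0]
finger_gap: 0.229
gripper_force: 39.2
```

>>> send_rows(commands="18 0 0 0.05 0;18 0 0 0.05 0;18 0 0 0.05 0;18 0 0 0.05 0;18 0 0 0 0")

```text
t: 10.0
tcp_pos: [0.4228, -0.3427, 0.0242]
tool_rot: [1.0, 0.0, -0.0, -0.0]
force: [0.4, -0.3, -0.4]
finger_gap: 0.228
gripper_force: 39.2
```

>>> send_rows(commands="18 0 0 0.05 0;18 0 0 0.05 0;18 0 0 0 0")

```text
t: 10.25
tcp_pos: [0.4229, -0.3428, 0.0234]
tool_rot: [1.0, 0.0, 0.0, 0.0]
force: [-1.5, 0.8, 8.5]
finger_gap: 0.232
gripper_force: 40.0
```

>>> send_rows(commands="18 0 0 0.04 0;18 0 0 0 0")

```text
t: 10.42
tcp_pos: [0.423, -0.3428, 0.0233]
tool_rot: [1.0, 0.0, 0.0, 0.0]
force: [-1.3, 2.0, 13.8]
finger_gap: 0.227
gripper_force: 40.5
```

Contact at about the expected height. Relieving slightly, releasing, and backing off upward.

>>> send_rows(commands="18 0 0 -0.04 0;18 0 0 0 0;34 0 0 0 0;34 0 0 0 0;34 0 0 0 0;34 0 0 -0.1 0;34 0 0 -0.4 0;34 0 0 -0.8 0;34 0 0 -1 0;34 0 0 -1 0;34 0 0 -1 0;34 0 0 -1 0;34 0 0 -0.7 0;34 0 0 0 0;34 0 0 0 0")

```text
t: 11.67
tcp_pos: [0.4232, -0.3431, 0.1432]
tool_rot: [1.0, 0.0, 0.001, 0.001]
force: [-0.7, 0.1, 0.2]
finger_gap: 0.4
gripper_force: 0.0
```

```bash
cat > chk.py <<'E'
from h import *
import sys
# brass blob in the top view near a case: centre on weight's top plane
def brass(n,cx,cy,ztop,R=.03,f=None):
    s=snap(n);hsv=cv2.cvtColor(s['pixels'],cv2.COLOR_RGB2HSV)
    y=cv2.inRange(hsv,(17,110,70),(36,255,255));x=np.zeros_like(y)
    pc=proj(s,[cx,cy,ztop])[0];cv2.circle(x,tuple(int(round(a)) for a in pc),int(R*480/.95*(1 if n=='top' else 2.5)),255,-1)
    cs=cv2.findContours(y&x,0,1)[0]
    if not cs: print(n,'none');return
    c=max(cs,key=cv2.contourArea);P=np.array([onplane(s,*p[0],ztop)[:2] for p in c],np.float32)
    (a,b),r=cv2.minEnclosingCircle(P);print(n,'brass centre',round(a,4),round(b,4),'diam',round(2*r,4),'vs',cx,cy)
E
python3 - <<'E'
from chk import *
r=readout.sense();print(r['tcp_pos'],r['force'])
brass('wrist',.4221,-.3428,.023)
w=snap('wrist');t=snap('scene')
a=cv2.resize(t['pixels'][230:380,290:430][:,:,::-1],None,fx=3,fy=3,interpolation=2)
c=cv2.resize(w['pixels'][130:330,150:410][:,:,::-1],None,fx=1.4,fy=1.4)
o=np.zeros((450,800,3),np.uint8);o[:,:420]=a;o[:280,430:794]=c;cv2.imwrite('pics/w5.png',o)
E
```

```text
[ 0.42316312 -0.3430674   0.14324679] [-0.74132397  0.05544826  0.17508438]
wrist brass centre 0.4218 -0.3435 diam 0.0254 vs 0.4221 -0.3428
```

View pics/w5.png

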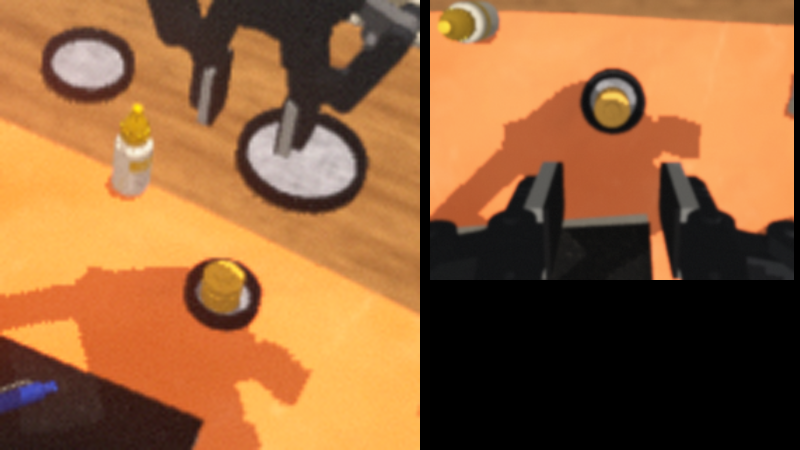

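The 50 g weight is seated flat in its case (scene crop 222,287; wrist view agrees to 1 mm). Going back for the 100.

>>> send_rows(commands="46 0.13 -0.5 0 0;46 0.25 -0.95 0 0;46 0.25 -0.95 0 0;46 0.25 -0.95 0 0;46 0.25 -0.95 0 0;46 0.25 -0.95 0 0;46 0.25 -0.95 0 0;46 0.25 -0.95 0 0;46 0.25 -0.95 0 0;46 0.25 -0.95 0 0;46 0.25 -0.95 0 0;46 0.25 -0.95 0 0;46 0.25 -0.95 0 0;46 0.25 -0.95 0 0;46 0.25 -0.95 0 0;46 0.25 -0.95 0 0;46 0.25 -0.95 0 0;46 0.25 -0.95 0 0;46 0.25 -0.95 0 0;46 0.25 -0.95 0 0")

```text
t: 13.48
tcp_pos: [0.5195, 0.03, 0.1413]
tool_rot: [1.0, 0.0, -0.001, -0.0]
force: [-0.4, -0.1, -0.1]
finger_gap: 0.538
gripper_force: 0.0
```

>>> send_rows(commands="46 0.25 -0.95 0 0;46 0.05 -0.49 0 0;46 0 0 0 0;46 0 0 0.6 0;46 0 0 0.6 0;46 0 0 0.4 0;46 0 0 0.2 0;46 0 0 0 0;46 0 0 0 0")

```text
t: 14.23
tcp_pos: [0.5263, 0.0566, 0.1062]
tool_rot: [1.0, -0.0, -0.0, 0.0]
force: [0.6, -0.3, -0.6]
finger_gap: 0.542
gripper_force: 0.0
```

```bash
python3 - <<'E'
from chk import *
r=readout.sense();print(r['tcp_pos'],r['force'])
w=snap('wrist');t=snap('scene')
print(proj(w,[.5262,.0567,.1105]))
a=cv2.resize(t['pixels'][110:260,130:290][:,:,::-1],None,fx=3,fy=3,interpolation=2)[:,:420]
c=cv2.resize(w['pixels'][130:330,150:410][:,:,::-1],None,fx=1.4,fy=1.4)
o=np.zeros((450,800,3),np.uint8);o[:,:420]=a;o[:280,430:794]=c;cv2.imwrite('pics/w6.png',o)
E
```

```text
[0.52627761 0.05662539 0.10615818] [ 0.56582179 -0.32321672 -0.61956486]
[[277.55197754 273.54376419]]
```

View pics/w6.png

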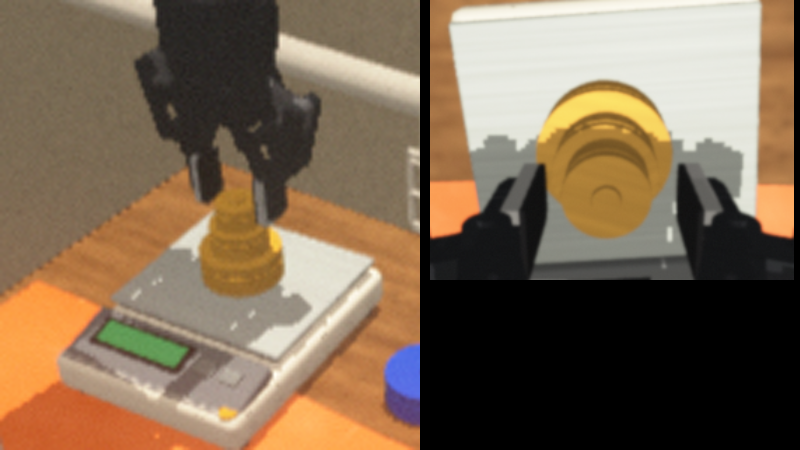

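The 100 is straddled, with its stud at wrist-crop (606,195). Gripping and lifting.

>>> send_rows(commands="46 0.05 0 -0.04 0;26 0 0 0 0;26 0 0 0 0;26 0 0 0 0;26 0 0 0 0;26 0 0 0 0;26 0 0 0 0;26 0 0 0 0;26 0 0 0 0;26 0 0 -0.2 0;26 0 0 -0.4 0;26 0 0 -0.6 0;26 0 0 -0.8 0;26 0 0 0 0")

```text
t: 15.5
tcp_pos: [0.5291, 0.057, 0.1496]
tool_rot: [1.0, 0.0, 0.003, 0.0]
force: [0.8, 0.5, -0.4]
finger_gap: 0.338
gripper_force: 39.5
```

>>> send_rows(commands="26 -0.2 0.45 0 0;26 -0.46 0.95 0 0;26 -0.46 0.95 0 0;26 -0.46 0.95 0 0;26 -0.46 0.95 0 0;26 -0.46 0.95 0 0;26 -0.46 0.95 0 0;26 -0.46 0.95 0 0;26 -0.46 0.95 0 0;26 -0.46 0.95 0 0;26 -0.46 0.95 0 0;26 -0.46 0.95 0 0;26 -0.24 0.55 0 0;26 0 0 0.8 0;26 0 0 0.9 0;26 0 0 0.8 0;26 0 0 0.5 0;26 0 0 0.2 0;26 0 0 0 0;26 0 0 0 0")

```text
t: 17.17
tcp_pos: [0.417, -0.172, 0.0829]
tool_rot: [1.0, -0.0, -0.0, -0.0]
force: [0.2, -0.9, -1.1]
finger_gap: 0.334
gripper_force: 39.7
```

```bash
python3 - <<'E'
from chk import *
r=readout.sense();print(r['tcp_pos'],r['force'])
w=snap('wrist');im=w['pixels'];hsv=cv2.cvtColor(im,cv2.COLOR_RGB2HSV)
zu=r['tcp_pos'][2]-.017
print(zu,proj(w,[.4158,-.1721,.012]))
y=cv2.inRange(hsv,(15,110,60),(36,255,255));y[:, :230]=0;y[:,330:]=0
c=max(cv2.findContours(y,0,1)[0],key=cv2.contourArea);b=cv2.boundingRect(c);print('brass box',b)
# lowest edge of brass = near side of top face
print('weight near edge+15.5mm x:',onplane(w,b[0]+b[2]/2,b[1]+b[3],zu+.018)+[.0155,0,0])
u0,v0=proj(w,[.4158,-.1721,.012])[0]
m=(hsv[...,2]<70).astype(np.uint8);x=np.zeros_like(m);cv2.circle(x,(int(u0),int(v0)),48,1,-1);x[b[1]-1:]=0
c=max(cv2.findContours(m*x,0,1)[0],key=cv2.contourArea)
P=np.array([onplane(w,*p[0],.012)[:2] for p in c],np.float32)
print('case',cv2.minEnclosingCircle(P))
a=cv2.resize(im[130:330,150:410][:,:,::-1],None,fx=2,fy=2);cv2.imwrite('pics/w7.png',a)
E
```

```text
[ 0.41702969 -0.17196359  0.08287365] [ 0.21865018 -0.89990986 -1.07071877]
0.06587365170046904 [[278.36926305 224.99274878]]
brass box (249, 231, 62, 70)
weight near edge+15.5mm x: [ 0.41597726 -0.17306622  0.08387365]
case ((0.417519211769104, -0.17248307168483734), 0.02451423555612564)
```

View pics/w7.png

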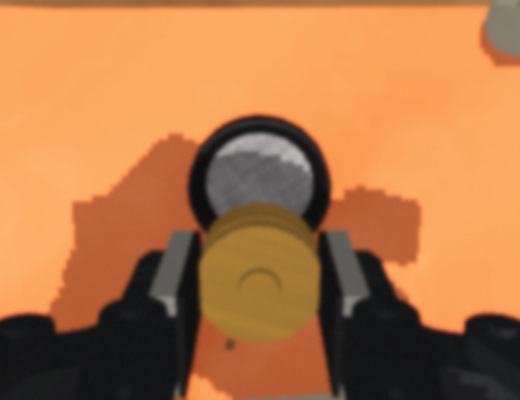

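The weight at crop (260,280) lines up with case 100 at (260,180), within about 1.5 mm in x. Nudging +1 mm and lowering.

>>> send_rows(commands="26 0.05 0 0.6 0;26 0 0 0.9 0;26 0 0 0.6 0;26 0 0 0.3 0;26 0 0 0.2 0;26 0 0 0.1 0;26 0 0 0.05 0;26 0 0 0.05 0;26 0 0 0.05 0;26 0 0 0 0")

```text
t: 18.05
tcp_pos: [0.4186, -0.1721, 0.0264]
tool_rot: [1.0, 0.0, 0.0, 0.0]
force: [-0.1, -0.2, -1.6]
finger_gap: 0.336
gripper_force: 39.7
```

>>> send_rows(commands="26 0 0 0.05 0;26 0 0 0.05 0;26 0 0 0 0")

```text
t: 18.3
tcp_pos: [0.4185, -0.1719, 0.0241]
tool_rot: [1.0, 0.0, 0.0, 0.0]
force: [-0.3, -0.1, -1.2]
finger_gap: 0.332
gripper_force: 39.7
```

>>> send_rows(commands="26 0 0 0.05 0;26 0 0 0.03 0;26 0 0 0 0")

```text
t: 18.55
tcp_pos: [0.4185, -0.172, 0.023]
tool_rot: [1.0, 0.0, 0.0, 0.0]
force: [-0.7, 0.3, 4.7]
finger_gap: 0.337
gripper_force: 40.3
```

>>> send_rows(commands="26 0 0 0.04 0;26 0 0 0 0")

```text
t: 18.72
tcp_pos: [0.4185, -0.172, 0.0229]
tool_rot: [1.0, 0.0, 0.0, 0.0]
force: [-1.5, 1.3, 12.4]
finger_gap: 0.331
gripper_force: 41.1
```

Landed. Releasing and returning for the 200.

>>> send_rows(commands="26 0 0 -0.04 0;26 0 0 0 0;42 0 0 0 0;42 0 0 0 0;42 0 0 0 0;42 0 0 -0.1 0;42 0 0 -0.4 0;42 0 0 -0.8 0;42 0 0 -1 0;42 0 0 -1 0;42 0 0 -1 0;42 0 0 -0.8 0;55 0 0 0 0")

```text
t: 19.8
tcp_pos: [0.4199, -0.1729, 0.1275]
tool_rot: [1.0, 0.0, 0.003, 0.002]
force: [0.4, 0.1, -0.4]
finger_gap: 0.622
gripper_force: 0.0
```

```bash
python3 - <<'E'
from chk import *
r=readout.sense();print(r['tcp_pos'],r['force'])
brass('wrist',.4175,-.1725,.023); brass('scene',.4175,-.1725,.023,.02); brass('scene',.4221,-.3428,.023,.02)
E
```

```text
[ 0.41987426 -0.17285033  0.12754444] [ 0.42335729  0.07753393 -0.43954823]
wrist brass centre 0.4175 -0.1731 diam 0.0341 vs 0.4175 -0.1725
scene brass centre 0.4335 -0.1643 diam 0.091 vs 0.4175 -0.1725
scene brass centre 0.4201 -0.3395 diam 0.0959 vs 0.4221 -0.3428
```

>>> send_rows(commands="56 0.2 -0.45 0 0;56 0.46 -0.95 0 0;56 0.46 -0.95 0 0;56 0.46 -0.95 0 0;56 0.46 -0.95 0 0;56 0.46 -0.95 0 0;56 0.46 -0.95 0 0;56 0.46 -0.95 0 0;56 0.46 -0.95 0 0;56 0.46 -0.95 0 0;56 0.46 -0.95 0 0;56 0.46 -0.95 0 0;56 0.18 -0.55 0 0;56 0 0 0 0;56 0 0 0 0")

```text
t: 21.2
tcp_pos: [0.5263, 0.0576, 0.1236]
tool_rot: [1.0, 0.001, -0.001, 0.0]
force: [-1.0, 0.1, -0.3]
finger_gap: 0.653
gripper_force: 0.0
```

Case 100 is good: the weight reads (.4175,-.1731) in the wrist view. Descending on the 200.

>>> send_rows(commands="56 0.04 0 0.5 0;56 0 0 0.6 0;56 0 0 0.4 0;56 0 0 0.3 0;56 0 0 0 0;56 0 0 0 0")

```text
t: 21.7
tcp_pos: [0.5276, 0.0566, 0.088]
tool_rot: [1.0, -0.0, -0.001, -0.0]
force: [-0.5, -0.2, 0.6]
finger_gap: 0.658
gripper_force: 0.0
```

```bash
python3 - <<'E'
from chk import *
r=readout.sense();print(r['tcp_pos'],r['force'])
w=snap('wrist');t=snap('scene')
print(proj(w,[.5265,.0567,.0925]))
a=cv2.resize(t['pixels'][110:260,130:290][:,:,::-1],None,fx=3,fy=3,interpolation=2)[:,:420]
c=cv2.resize(w['pixels'][130:330,150:410][:,:,::-1],None,fx=1.4,fy=1.4)
o=np.zeros((450,800,3),np.uint8);o[:,:420]=a;o[:280,430:794]=c;cv2.imwrite('pics/w8.png',o)
E
```

```text
[0.52761533 0.05657183 0.08799025] [-0.47169581 -0.15678483  0.59553759]
[[277.41426996 275.74796112]]
```

View pics/w8.png

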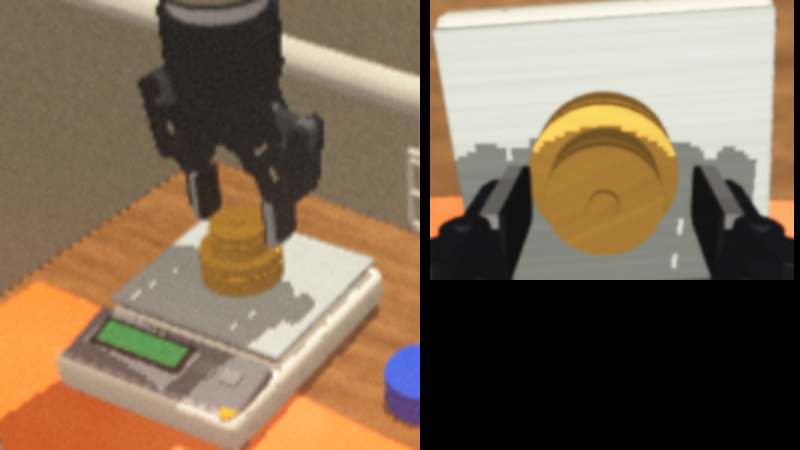

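The 200 is straddled, stud at crop (604,203). Gripping, lifting and carrying it to case 200.

>>> send_rows(commands="56 0 0 0.05 0;36 0 0 0 0;36 0 0 0 0;36 0 0 0 0;36 0 0 0 0;36 0 0 0 0;36 0 0 0 0;36 0 0 0 0;36 0 0 0 0;36 0 0 -0.2 0;36 0 0 -0.4 0;36 0 0 -0.5 0;36 0 0 -0.3 0;36 0 0 0 0", grip_force=50)

```text
t: 22.97
tcp_pos: [0.5292, 0.0569, 0.1172]
tool_rot: [1.0, 0.0, 0.002, 0.0]
force: [-0.3, -0.1, -2.6]
finger_gap: 0.446
gripper_force: 50.5
```

>>> send_rows(commands="36 0.04 0.45 0 0;36 0.08 0.95 0 0;36 0.08 0.95 0 0;36 0.08 0.95 0 0;36 0.08 0.95 0 0;36 0.08 0.95 0 0;36 0.08 0.95 0 0;36 0.08 0.95 0 0;36 0.08 0.95 0 0;36 0.08 0.95 0 0;36 0.08 0.95 0 0;36 0.08 0.95 0 0;36 0.08 0.95 0 0;36 0.08 0.6 0 0;36 0 0 0 0;36 0 0 0.6 0;36 0 0 0.5 0;36 0 0 0.3 0;36 0 0 0 0;36 0 0 0 0")

```text
t: 24.63
tcp_pos: [0.5492, -0.191, 0.0869]
tool_rot: [1.0, 0.0, -0.001, -0.001]
force: [0.2, -0.0, -2.7]
finger_gap: 0.45
gripper_force: 50.6
```

```bash
cat > fit.py <<'E'
from chk import *
def fit(cx,cy,Dw,Hw,Dc):
    r=readout.sense();print(r['tcp_pos'],r['force'],r['gripper_force'])
    w=snap('wrist');im=w['pixels'];hsv=cv2.cvtColor(im,cv2.COLOR_RGB2HSV);zu=r['tcp_pos'][2]-.017
    y=cv2.inRange(hsv,(15,110,60),(36,255,255));y[:,:200]=0;y[:,360:]=0;y[:200]=0
    c=max(cv2.findContours(y,0,1)[0],key=cv2.contourArea);b=cv2.boundingRect(c);print('brass box',b)
    print('weight',onplane(w,b[0]+b[2]/2,b[1]+b[3],zu+Hw)+[Dw/2,0,0])
    u0,v0=proj(w,[cx,cy,.012])[0];print('case px',u0,v0)
    m=(hsv[...,2]<70).astype(np.uint8);x=np.zeros_like(m);cv2.circle(x,(int(u0),int(v0)),int(Dc*1000*1.15),1,-1);x[b[1]-1:]=0
    c=max(cv2.findContours(m*x,0,1)[0],key=cv2.contourArea)
    P=np.array([onplane(w,*p[0],.012)[:2] for p in c],np.float32)
    print('case',cv2.minEnclosingCircle(P),'far edge - R:',P[:,0].max()-Dc/2, 'y mid',(P[:,1].max()+P[:,1].min())/2)
    cv2.imwrite('pics/fit.png',cv2.resize(im[130:330,150:410][:,:,::-1],None,fx=2,fy=2))
E
python3 -c "
from fit import *
fit(.5469,-.1925,.041,.020,.061)"
```

```text
[ 0.54916337 -0.19097381  0.08685878] [ 0.22510666 -0.01859672 -2.68393156] 50.602739453315735
brass box (238, 223, 84, 90)
weight [ 0.54775114 -0.19211412  0.08985878]
case px 280.3628952489037 224.53533088423916
case ((0.5511663556098938, -0.19258752465248108), 0.02895987778902054) far edge - R: 0.54784095 y mid -0.19259064
```

View pics/fit.png

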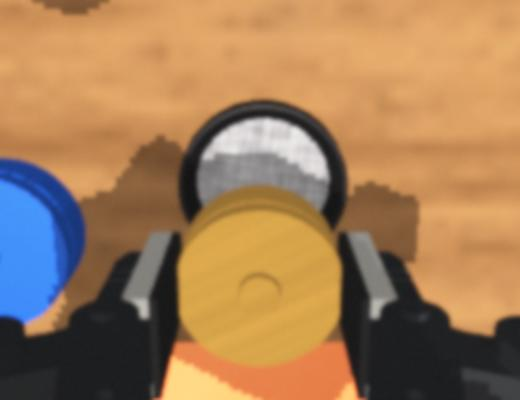

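The weight is over case 200, well centre at crop (264,180), aligned to within 1 mm. Lowering.

>>> send_rows(commands="36 0.03 0.04 0.6 0;36 0 0 0.9 0;36 0 0 0.6 0;36 0 0 0.3 0;36 0 0 0.3 0;36 0 0 0.15 0;36 0 0 0.05 0;36 0 0 0.05 0;36 0 0 0.05 0;36 0 0 0.05 0;36 0 0 0 0")

```text
t: 25.6
tcp_pos: [0.5504, -0.1928, 0.0268]
tool_rot: [1.0, 0.0, 0.0, 0.0]
force: [-0.1, -0.1, -2.2]
finger_gap: 0.45
gripper_force: 50.6
```

>>> send_rows(commands="36 0 0 0.05 0;36 0 0 0.04 0;36 0 0 0 0")

```text
t: 25.85
tcp_pos: [0.5502, -0.1927, 0.0247]
tool_rot: [1.0, 0.0, -0.0, 0.0]
force: [0.2, -0.0, -2.7]
finger_gap: 0.451
gripper_force: 50.6
```

>>> send_rows(commands="36 0 0 0.05 0;36 0 0 0.04 0;36 0 0 0 0")

```text
t: 26.1
tcp_pos: [0.5504, -0.1928, 0.0235]
tool_rot: [1.0, 0.0, 0.0, 0.0]
force: [-0.5, 0.4, 1.7]
finger_gap: 0.449
gripper_force: 51.1
```

>>> send_rows(commands="36 0 0 0.04 0;36 0 0 0 0")

```text
t: 26.27
tcp_pos: [0.5504, -0.1928, 0.0234]
tool_rot: [1.0, 0.0, 0.0, 0.0]
force: [-1.4, 1.0, 8.0]
finger_gap: 0.448
gripper_force: 51.7
```

Landed. Releasing, then back for the 500.

>>> send_rows(commands="36 0 0 -0.03 0;36 0 0 0 0;52 0 0 0 0;52 0 0 0 0;52 0 0 0 0;52 0 0 -0.1 0;52 0 0 -0.4 0;52 0 0 -0.8 0;52 0 0 -1 0;52 0 0 -1 0;52 0 0 -0.9 0;74 0 0 -0.6 0;74 0 0 0 0")

```text
t: 27.35
tcp_pos: [0.5521, -0.1937, 0.122]
tool_rot: [1.0, 0.0, 0.003, 0.002]
force: [0.4, -0.6, 0.2]
finger_gap: 0.861
gripper_force: 0.0
```

```bash
python3 - <<'E'
from chk import *
r=readout.sense();print(r['tcp_pos'],r['force'])
brass('wrist',.5485,-.1925,.025)
E
```

```text
[ 0.55208196 -0.19368929  0.12204339] [ 0.35367965 -0.59853691  0.23927922]
wrist brass centre 0.5489 -0.1939 diam 0.0448 vs 0.5485 -0.1925
```

>>> send_rows(commands="74 -0.04 -0.45 0 0;74 -0.09 -0.95 0 0;74 -0.09 -0.95 0 0;74 -0.09 -0.95 0 0;74 -0.09 -0.95 0 0;74 -0.09 -0.95 0 0;74 -0.09 -0.95 0 0;74 -0.09 -0.95 0 0;74 -0.09 -0.95 0 0;74 -0.09 -0.95 0 0;74 -0.09 -0.95 0 0;74 -0.09 -0.95 0 0;74 -0.09 -0.95 0 0;74 -0.03 -0.63 0 0;74 0 0 0 0;74 0 0 0.6 0;74 0 0 0.5 0;74 0 0 0 0;74 0 0 0 0")

```text
t: 28.98
tcp_pos: [0.5266, 0.0563, 0.0958]
tool_rot: [1.0, -0.0, -0.001, -0.0]
force: [0.2, -0.0, 0.3]
finger_gap: 0.866
gripper_force: 0.0
```

```bash
python3 - <<'E'
from chk import *
r=readout.sense();print(r['tcp_pos'],r['force'])
w=snap('wrist');t=snap('scene')
print(proj(w,[.5265,.0567,.0725]))
a=cv2.resize(t['pixels'][110:260,130:290][:,:,::-1],None,fx=3,fy=3,interpolation=2)[:,:420]
c=cv2.resize(w['pixels'][130:330,150:410][:,:,::-1],None,fx=1.4,fy=1.4)
o=np.zeros((450,800,3),np.uint8);o[:,:420]=a;o[:280,430:794]=c;cv2.imwrite('pics/w9.png',o)
E
```

```text
[0.52656376 0.05629755 0.09575094] [ 0.21333711 -0.04693262  0.25123994]
[[277.16727464 250.08393063]]
```

View pics/w9.png

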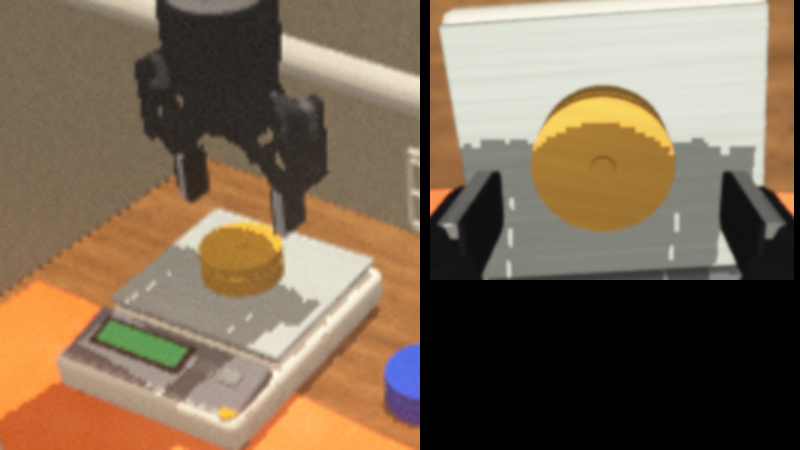

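Only the 500 is left on the pan, stud at crop (603,166), centred between the fingers. Descending and gripping.

>>> send_rows(commands="74 0.06 -0.05 0.5 0;74 0 0 0.6 0;74 0 0 0.4 0;74 0 0 0.15 0;74 0 0 0 0;74 0 0 0 0;52 0 0 0 0;52 0 0 0 0;52 0 0 0 0;52 0 0 0 0;52 0 0 0 0;52 0 0 0 0;52 0 0 0 0;52 0 0 0 0;52 0 0 0 0", grip_force=70)

```text
t: 30.33
tcp_pos: [0.5288, 0.0584, 0.065]
tool_rot: [1.0, -0.0, 0.001, -0.0]
force: [-0.5, 2.9, 5.3]
finger_gap: 0.643
gripper_force: 72.5
```

>>> send_rows(commands="52 0 0 -0.1 0;52 0 0 -0.3 0;52 0 0 -0.5 0;52 0 0 -0.6 0;52 0 0 -0.5 0;52 0 0 0 0;52 0 0 0 0")

```text
t: 30.92
tcp_pos: [0.5289, 0.0578, 0.1046]
tool_rot: [1.0, 0.0, 0.001, 0.0]
force: [0.1, 0.9, -4.9]
finger_gap: 0.643
gripper_force: 74.8
```

>>> send_rows(commands="52 0.02 0.4 -0.3 0;52 0.04 0.85 0 0;52 0.04 0.95 0 0;52 0.04 0.95 0 0;52 0.04 0.95 0 0;52 0.04 0.95 0 0;52 0.04 0.95 0 0;52 0.04 0.95 0 0;52 0.04 0.95 0 0;52 0.04 0.95 0 0;52 0.04 0.95 0 0;52 0.04 0.95 0 0;52 0.04 0.95 0 0;52 0.04 0.95 0 0;52 0.04 0.95 0 0;52 0.04 0.95 0 0;52 0.04 0.95 0 0;52 0.04 0.95 0 0;52 0.04 0.95 0 0;52 0.04 0.95 0 0")

```text
t: 32.58
tcp_pos: [0.543, -0.3102, 0.109]
tool_rot: [1.0, -0.0, -0.001, -0.001]
force: [0.7, 0.4, -4.6]
finger_gap: 0.643
gripper_force: 75.3
```

>>> send_rows(commands="52 0.02 0.95 0 0;52 0.02 0.7 0 0;52 0 0 0 0;52 0 0 0.5 0;52 0 0 0.5 0;52 0 0 0.3 0;52 0 0 0 0;52 0 0 0 0")

```text
t: 33.25
tcp_pos: [0.5443, -0.3406, 0.0825]
tool_rot: [1.0, 0.001, -0.001, -0.001]
force: [0.1, 0.0, -4.8]
finger_gap: 0.645
gripper_force: 75.4
```

```bash
python3 -c "
from fit import *
fit(.5416,-.3425,.058,.024,.078)"
```

```text
[ 0.5443243  -0.34056478  0.08246403] [ 0.10049337  0.0202643  -4.75360419] 75.37678956985474
brass box (219, 207, 121, 126)
weight [ 0.54306756 -0.34149131  0.08946403]
case px 281.0747103660085 227.06423337999843
case ((0.5582791566848755, -0.3437845706939697), 0.035094957798719406) far edge - R: 0.542662 y mid -0.34375727
```

View pics/fit.png

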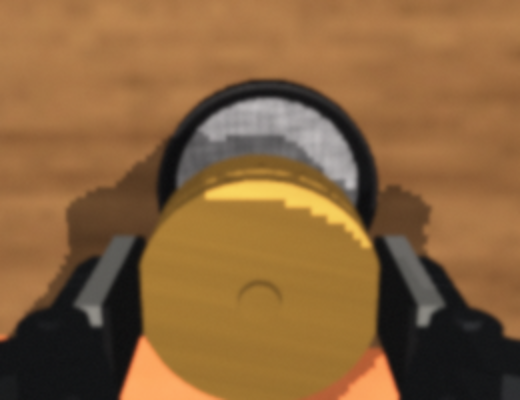

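The well is centred at u≈267 in the crop against 260 for the weight, about 2 mm in y. Correcting and lowering.

>>> send_rows(commands="52 0.02 0.1 0.5 0;52 0 0 0.7 0;52 0 0 0.6 0;52 0 0 0.3 0;52 0 0 0.2 0;52 0 0 0.1 0;52 0 0 0.05 0;52 0 0 0.05 0;52 0 0 0.05 0;52 0 0 0 0")

```text
t: 34.13
tcp_pos: [0.5455, -0.3443, 0.033]
tool_rot: [1.0, 0.0, 0.0, 0.0]
force: [-0.2, 0.2, -4.1]
finger_gap: 0.646
gripper_force: 75.4
```

>>> send_rows(commands="52 0 0 0.05 0;52 0 0 0.05 0;52 0 0 0 0")

```text
t: 34.38
tcp_pos: [0.5452, -0.3441, 0.0307]
tool_rot: [1.0, 0.0, -0.0, -0.0]
force: [1.0, 0.0, -4.6]
finger_gap: 0.646
gripper_force: 75.4
```

>>> send_rows(commands="52 0 0 0.05 0;52 0 0 0.05 0;52 0 0 0.05 0;52 0 0 0.05 0;52 0 0 0 0")

```text
t: 34.8
tcp_pos: [0.5451, -0.344, 0.0264]
tool_rot: [1.0, 0.0, -0.0, -0.0]
force: [-0.8, 0.1, -4.3]
finger_gap: 0.644
gripper_force: 75.4
```

>>> send_rows(commands="52 0 0 0.05 0;52 0 0 0.05 0;52 0 0 0 0")

```text
t: 35.05
tcp_pos: [0.5452, -0.3441, 0.0245]
tool_rot: [1.0, 0.0, -0.0, -0.0]
force: [0.2, 0.2, -4.0]
finger_gap: 0.637
gripper_force: 75.4
```

>>> send_rows(commands="52 0 0 0.05 0;52 0 0 0.03 0;52 0 0 0 0")

```text
t: 35.3
tcp_pos: [0.5452, -0.3441, 0.0241]
tool_rot: [1.0, 0.0, 0.0, 0.0]
force: [-0.7, 1.1, 4.5]
finger_gap: 0.641
gripper_force: 76.3
```

>>> send_rows(commands="52 0 0 0.04 0;52 0 0 0 0")

```text
t: 35.47
tcp_pos: [0.5453, -0.3442, 0.0241]
tool_rot: [1.0, 0.0, 0.0, 0.0]
force: [-3.2, 1.7, 8.0]
finger_gap: 0.646
gripper_force: 76.8
```

Landed. Releasing and retreating up and back towards the robot, clear of everything.

>>> send_rows(commands="52 0 0 -0.03 0;52 0 0 0 0;70 0 0 0 0;70 0 0 0 0;70 0 0 0 0;70 0 0 -0.1 0;70 0 0 -0.4 0;70 0 0 -0.8 0;70 0 0 -1 0;70 0 0 -1 0;70 0 0 -1 0;70 0 0 -1 0;70 0 0 -1 0;70 0 0 -1 0;70 0 0 -1 0;70 0 0 0 0;70 0 0 0 0")

```text
t: 36.88
tcp_pos: [0.546, -0.3447, 0.1907]
tool_rot: [1.0, 0.0, 0.001, 0.001]
force: [0.1, -0.2, 0.4]
finger_gap: 0.818
gripper_force: 0.0
```

```bash
python3 - <<'E'
from chk import *
r=readout.sense();print(r['t'],r['tcp_pos'],r['force'])
brass('wrist',.5427,-.3437,.029,.045)
w=snap('wrist');t=snap('scene')
a=cv2.resize(t['pixels'][190:390,240:440][:,:,::-1],None,fx=2.2,fy=2.2,interpolation=2)
c=cv2.resize(w['pixels'][60:400,:][:,:,::-1],None,fx=.64,fy=.64)
o=np.zeros((450,800,3),np.uint8);o[:440,:440]=a;o[:c.shape[0],440:440+c.shape[1]]=c;cv2.imwrite('pics/end.png',o)
E
```

```text
36.8833 [ 0.5459523  -0.34468755  0.19065266] [ 0.09489039 -0.21123944  0.39958464]
wrist brass centre 0.5429 -0.3451 diam 0.0605 vs 0.5427 -0.3437
```

View pics/end.png

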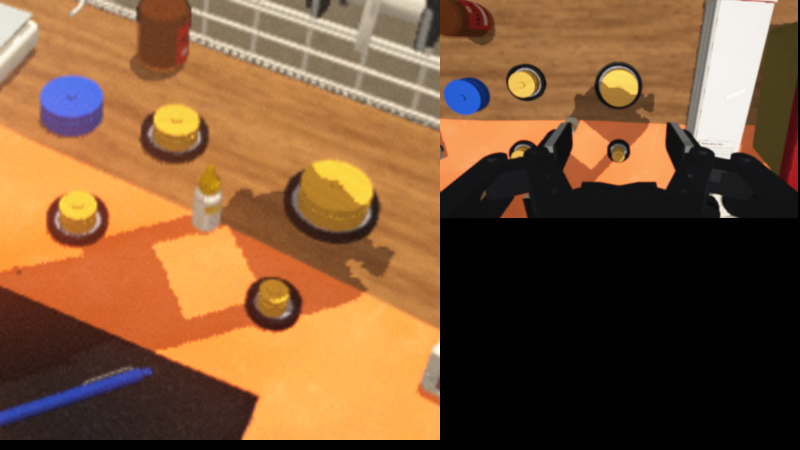

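All four weights sit flat in their own wells: 500 at (337,195), 200 at (176,128), 100 at (78,213) and 50 at (274,298). The vial and bottle are standing and the gripper is clear.

```bash
python3 -c "
from station import sign_off;print(sign_off())"
```

```text
the job is handed in; nothing more can be done
None
```

I put all four weights back in their own cases, upright on the felt, left the bottle and vial standing, and handed the job in at about 37 s of the 106 s; no verdict was returned.

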